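Put the water filters in their right bowls

TASK

The white sediment filter and the black carbon filter of the water filter unit were put in each other's bowls: exchange them, so that the sediment filter stands in the clear bowl and the carbon filter in the blue bowl, and fit the new red-capped scale filter from the packed carton in the red bowl. Do not set a filter down on the dirty worktop (while the red bowl is empty it can serve as the parking place), lower each one gently until it stands upright on the bottom of its bowl, and let go. Leave the other three filters in their places in the carton, and do not tip or push the bowls about.

Things in the scene. Friction and masses are not known exactly. Their poses are not given: they have to be found in the camera images.
- bowl_clear: Colourless see-through plastic filter bowl, an open round cup standing loose on the worktop (0.6 kg): 100 mm outside diameter (about 108 over its ribs), 90 mm bore, rim 95 mm above the worktop, flat inner floor 8 mm above the worktop. Origin: centre of its underside, z up. At the start the black carbon filter stands in it.
- bowl_blue: Blue opaque plastic filter bowl, an open round cup standing loose on the worktop (0.6 kg): 100 mm outside diameter (about 108 over its ribs), 90 mm bore, rim 95 mm above the worktop, flat inner floor 8 mm above the worktop. Origin: centre of its underside, z up. At the start the white sediment filter stands in it.
- bowl_red: Red opaque plastic filter bowl, an open round cup standing loose on the worktop (0.6 kg): 100 mm outside diameter (about 108 over its ribs), 90 mm bore, rim 95 mm above the worktop, flat inner floor 8 mm above the worktop. Origin: centre of its underside, z up. Empty at the start.
- carton: Brown cardboard carton without lid, fixed to the worktop: 138 mm square outside, 75 mm high, walls and floor 5 mm thick, packed full with four cartridges in two rows of two, 63.4 mm apart, touching each other and the walls; their grip spigots stand clear above. Which one is in which corner varies. Origin: centre of its underside; x and y run along its walls.
- sediment_filter: White (white caps and spigot, wound white body) filter cartridge: a round body 63 mm in diameter and 95 mm high, and on top of it a coaxial round grip spigot 30 mm in diameter and 32 mm high (127 mm in all), 0.18 to 0.35 kg. Origin: centre of its underside, z up along its axis towards the spigot. At the start in the blue bowl.
- carbon_filter: Black (black caps, spigot and body) filter cartridge: a round body 63 mm in diameter and 95 mm high, and on top of it a coaxial round grip spigot 30 mm in diameter and 32 mm high (127 mm in all), 0.18 to 0.35 kg. Origin: centre of its underside, z up along its axis towards the spigot. At the start in the clear bowl.
- scale_filter: Red-capped (red caps and spigot), the new scale filter cartridge: a round body 63 mm in diameter and 95 mm high, and on top of it a coaxial round grip spigot 30 mm in diameter and 32 mm high (127 mm in all), 0.18 to 0.35 kg. Origin: centre of its underside, z up along its axis towards the spigot. At the start in the carton.
- green_filter: Green-capped spare filter cartridge: a round body 63 mm in diameter and 95 mm high, and on top of it a coaxial round grip spigot 30 mm in diameter and 32 mm high (127 mm in all), 0.18 to 0.35 kg. Origin: centre of its underside, z up along its axis towards the spigot. In the carton, to stay there.
- yellow_filter: Yellow-capped spare filter cartridge: a round body 63 mm in diameter and 95 mm high, and on top of it a coaxial round grip spigot 30 mm in diameter and 32 mm high (127 mm in all), 0.18 to 0.35 kg. Origin: centre of its underside, z up along its axis towards the spigot. In the carton, to stay there.
- blue_filter: Blue-capped spare filter cartridge: a round body 63 mm in diameter and 95 mm high, and on top of it a coaxial round grip spigot 30 mm in diameter and 32 mm high (127 mm in all), 0.18 to 0.35 kg. Origin: centre of its underside, z up along its axis towards the spigot. In the carton, to stay there.

How it is judged:
By the outcome, as a careful person would: the job done as asked, in the order asked, and still so for the second after the job is handed in, with the robot touching nothing.
It also fails if it takes over 99 s, if anything falls off the work surface, if the arm or the gripper's body presses on something with over 40 N, if the wrist force passes 120 N, or if a joint passes its speed limit or range.

ROBOT

A 6-joint arm with a two-finger parallel gripper is mounted at the origin on the work surface. World frame = base frame: x ahead of the robot, y to its left, z up, the work surface at z = 0. Lengths are in mm, angles in rad, forces in N, time in s.
With the tool pointing down it reaches from about 425 to 950 mm from the base axis. Payload 3.5 kg.
Tool frame: the origin (TCP) lies midway between the tips of the shut fingers; the grasp point (between the pads) lies 19 mm behind it; z points along the fingers, y is the line along which they close (so a half turn about z gives the same grasp; the last joint's range is limited). The gripper opens to 85 mm and grips with 20 to 120 N. Pads are 22 mm wide; open, the fingers measure 114 mm over their backs; the gripper's body (76 mm by 85 mm) begins 54 mm behind the grasp point. The pads swing forward as they close: fully open they stand 13 mm farther back than shut.
Start: joints at [-1.35, 0.286, 1.577, -0, 1.279, -0.15], TCP at [244.616, -629.102, 231.325] pointing down, gripper open.
Joint ranges: [-2.77, 2.77], [-0.9, 2.22], [0.21, 2.48], [-1.53, 4.67], [0.24, 2.81], [-2.84, 2.84]. Speed limits (rad/s): [2.79, 2.79, 3.14, 3.14, 3.14, 3.14].

INTERFACE

Orientations are given as a 3x3 rotation matrix whose columns are the frame's x, y, z axes.
In Python, from plant import bot gives the robot as it stands.
- The arm moves only by the shell command python3 steer.py [FORCE], which reads ROWS from standard input. ROWS is 1 to 20 rows, parted by semicolons, with the numbers parted by spaces; each row has 7 numbers: a rotation vector rx, ry, rz in units of 0.05 rad, then dx, dy, dz in units of 25 mm, then the finger opening in mm; each row is the pose to reach, as a shift and turn from the pose commanded when the command began, along the tool's axes at that moment; what a row does not reach only later rows make up. A row lasts 1/10 s, in which the tool goes at most 50 mm and 0.15 rad, less where a joint would pass 70% of its speed; a pose out of reach is approached as far as the arm can. The fingers move at their own pace and stop on an object; FORCE is the grip in N (left out, the last holds). Time passes only in rows, so rows that do not move let the fingers close. It prints the time, the measured TCP pose, the force, the opening and the grip force at its end. Input that does not fit is refused with a message, and nothing moves.
- bot.sense(): the state, without advancing time (a new reading comes with each control period).
- bot.get_image(name): name is "scene" or "top" or "wrist"; returns the picture (400x640x3 uint8, blue, green, red); there is no depth.
- bot.camera_info(name): a dict with "fx", "fy", "cx", "cy" (pixels), "R" (3x3) and "t" (3): a world point X has camera coordinates R X + t. Camera axes: x right, y down, z forward; pixel columns grow to the right and rows downward; lengths in mm; the calibration is good to about 2 mm. A picture is of the moment at which its call begins: read the wrist's pose just before it. camera_info takes no time and is no camera call; for the wrist camera it gives the pose at the moment of the call.
- bot.sign_off(): hands the job in; it is judged then, once.
The state is a dict: "t": time; "q": joint angles; "joint_vel": joint speeds; "joint_efforts": joint torques, N m; "position": TCP position; "orientation": TCP orientation; "ft_force": force on the tool from outside, world axes, zero at the start; "ft_torque": the same for the moment, N m; "width": finger opening in mm; "finger_force": force on a finger pad.
Only numpy, scipy, OpenCV 4.12 (cv2) and the standard library are available. Lean on these libraries where they do the work, as an engineer would, in place of code of your own. Each camera call takes 0.05 s, during which the arm holds its last target. There are 200 camera calls.

## Working session

There is one attempt and no reset: what is moved stays moved. The work goes in short steps, Python scripts to look and compute and a shell command to move; the robot and the scene stay as the last step left them, time stands still between calls to the robot, and variables do not carry over. Pictures are saved under pics/ and viewed, at most 17 in all, crops included, and the job is handed in when it is done.

```bash
ls; mkdir -p pics; python3 - <<'E'
from plant import bot
import cv2,numpy as np
for n in("top","scene"):
    cv2.imwrite(f"pics/{n}0.png",bot.get_image(n)); c=bot.camera_info(n); print(n,c)
s=bot.sense();print(s['t'],s['position'],np.round(s['orientation'],3),s['width'])
E
```

```text
pics
plant.py
steer.py
top {'fx': 375.3153970653193, 'fy': 375.3153970653193, 'cx': 319.7780703006907, 'cy': 200.65194329148835, 'R': array([[-2.28592861e-02, -9.99736768e-01, -1.96177009e-03],
       [-9.91496947e-01,  2.29222395e-02, -1.28095183e-01],
       [ 1.28106432e-01, -9.83075373e-04, -9.91759938e-01]]), 't': array([ 14.99594692, 519.62663741, 797.67080548])}
scene {'fx': 386.9468543816726, 'fy': 386.9468543816726, 'cx': 326.10106291195046, 'cy': 204.3062401008656, 'R': array([[ 0.86559826,  0.50045384, -0.01689998],
       [ 0.39370256, -0.70103751, -0.59459625],
       [-0.3094155 ,  0.50802791, -0.80384681]]), 't': array([-464.85955484, -183.04695738, 1275.94486987])}
0.1 [ 244.48634246 -628.50082211  230.01787651] [[ 0.932  0.362 -0.   ]
 [ 0.362 -0.932  0.002]
 [ 0.    -0.002 -1.   ]] 85.27416851727715
```

View pics/top0.png

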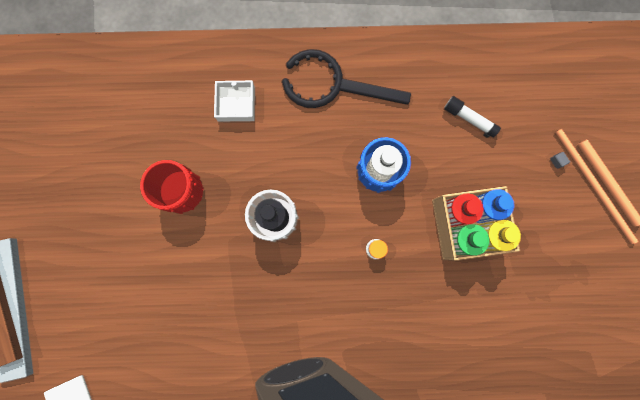

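View pics/scene0.png

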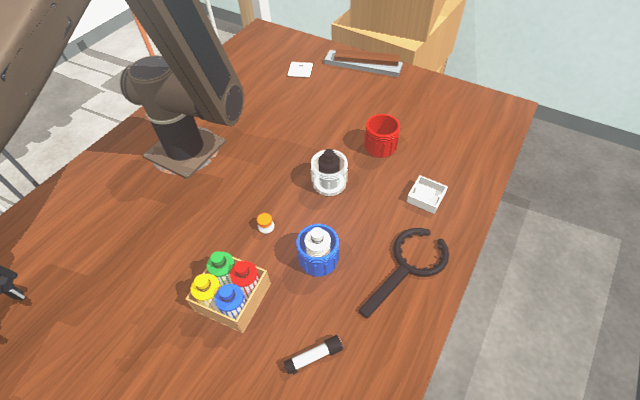

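The top view shows the red bowl at (168,186), clear bowl with the black filter at (270,215), blue bowl with the white filter at (385,163), and the carton at (480,222) with the red cap at its upper left (468,208). The scene view agrees. I'll measure the rims and spigots from the enlarged crop.

```bash
cat > h.py <<'E'
from plant import bot
import cv2,numpy as np
def ray(n,u,v,z,c=None):
    c=c or bot.camera_info(n); R,t=np.array(c['R']),np.array(c['t'])
    o=-R.T@t; d=R.T@np.array([(u-c['cx'])/c['fx'],(v-c['cy'])/c['fy'],1])
    return o+d*(z-o[2])/d[2]
def proj(X,c):
    p=np.array(c['R'])@np.asarray(X,float)+np.array(c['t']); return p[:2]/p[2]*[c['fx'],c['fy']]+[c['cx'],c['cy']]
def delta(target):
    "shift of TCP to world target in tool axes"
    s=bot.sense(); return np.round(np.array(s['orientation']).T@(np.asarray(target)-s['position']),1)
E
python3 - <<'E'
import cv2
im=cv2.imread("pics/top0.png")
a=cv2.resize(im[140:270,130:330],None,fx=4,fy=4,interpolation=cv2.INTER_CUBIC);cv2.imwrite("pics/c1.png",a)
a=cv2.resize(im[125:265,345:535],None,fx=4,fy=4,interpolation=cv2.INTER_CUBIC);cv2.imwrite("pics/c2.png",a)
E
```

```text
(no output)
```

View pics/c1.png

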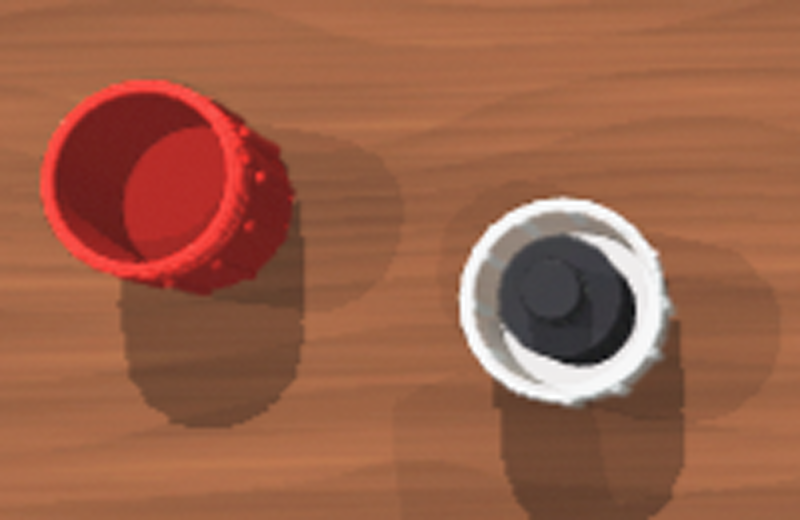

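View pics/c2.png

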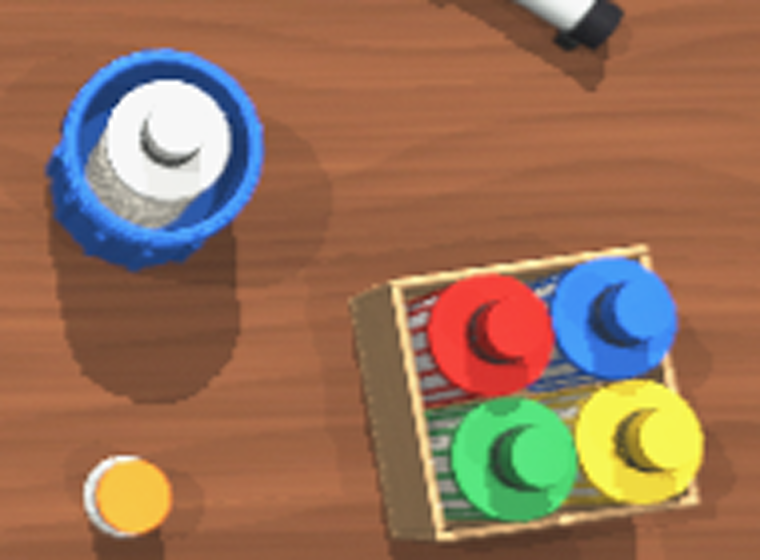

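c1: the red rim centre is at full-image (166.4,185), the clear rim at (270.5,215) and the black spigot top at (268,212). c2: the blue rim is at (385.7,161.5), the white cap at (387.2,160.2), the red cap at (468,208.5), blue cap at (498.7,204.5), green at (473.7,239.7) and yellow at (505,235.5).

```bash
python3 - <<'E'
from h import *
im=cv2.imread("pics/top0.png");hsv=cv2.cvtColor(im,cv2.COLOR_BGR2HSV)
for n,u,v,z in [("redrim",166.4,185,95),("clearrim",270.5,215,95),("blackspig",268,212,135),("bluerim",385.7,161.5,95),("whitecap",387.2,160.2,103),
 ("red",468,208.5,100),("blue",498.7,204.5,100),("green",473.7,239.7,100),("yellow",505,235.5,100)]:
    print(n,ray("top",u,v,z).round(1))
# second view: project estimate into scene
c=bot.camera_info("scene")
for n,u,v,z in [("redrim",166.4,185,95),("clearrim",270.5,215,95),("bluerim",385.7,161.5,95),("red",468,208.5,100),("whitecap",387.2,160.2,103)]:
    print(n,proj(ray("top",u,v,z),c).round(1))
c=bot.camera_info("wrist");o=-c['R'].T@c['t'];R=np.array(bot.sense()['orientation']);p=bot.sense()['position']
print("cam in tool",R.T@(o-p), (R.T@c['R'].T).round(3),c['fx'],c['cx'],c['cy'])
E
```

```text
redrim [551.7 318.5  95. ]
clearrim [484.7 104.3  95. ]
blackspig [486.9 103.8 135. ]
bluerim [ 590.7 -135.6   95. ]
whitecap [ 591.5 -137.3  103. ]
red [ 488.2 -297.1  100. ]
blue [ 495. -360.  100.]
green [ 425.1 -303.9  100. ]
yellow [ 432.  -367.4  100. ]
redrim [381.5 124.5]
clearrim [328.  161.6]
bluerim [316.7 240.3]
red [242.7 272.7]
whitecap [316.5 239.2]
cam in tool [  75.87924757   -1.00314305 -141.90110122] [[ 0.001 -0.955 -0.296]
 [ 1.     0.     0.001]
 [-0.001 -0.296  0.955]] 303.76996025708553 313.192090193058 197.5029737846895
```
Distances consistent: 63.3, 63.4. Good. carton axes: u=(6.8,-62.9)... diag red->yellow = (-56,-70): angle.

The manual's scale: shifts go in units of 25 mm and turns go in units of 0.05 rad. Converting my numbers, 491 mm is 19.64, 30 mm is 1.2.

```bash
echo '0 0 0 20.88 -14.56 0 60;0 0 0 20.88 -14.56 0 60;0 0 0 20.88 -14.56 0 60;0 0 0 20.88 -14.56 0 60;0 0 0 20.88 -14.56 0 60;0 0 0 20.88 -14.56 0 60;0 0 0 20.88 -14.56 0 60;0 0 0 20.88 -14.56 0 60;0 0 0 20.88 -14.56 0 60;0 0 0 20.88 -14.56 0 60;0 0 0 20.88 -14.56 0 60;0 0 0 20.88 -14.56 0 60;0 0 0 20.88 -14.56 0 60;0 0 0 19.64 -23.8 1.2 60;0 0 0 19.64 -23.8 1.2 60;0 0 0 19.64 -23.8 1.2 60;0 0 0 19.64 -23.8 1.2 60;0 0 0 19.64 -23.8 1.2 60;0 0 0 19.64 -23.8 1.2 60;0 0 0 19.64 -23.8 1.2 60' | python3 steer.py 40
```

```text
t: 2.1
position: [486.3, 103.8, 201.1]
orientation: [[0.931, 0.364, -0.0], [0.364, -0.931, -0.0], [-0.0, 0.0, -1.0]]
ft_force: [0.2, -1.2, 0.3]
width: 60.1
finger_force: 0.0
```

```bash
python3 - <<'E'
from h import *
im=bot.get_image("wrist");c=bot.camera_info("wrist")
for X in [(486.9,103.8,135)]:
    p=proj(X,c);print(p);cv2.circle(im,tuple(int(round(a)) for a in p),3,(0,0,255),-1)
cv2.imwrite("pics/w1.png",im)
E
```

```text
[313.28476603 211.9925363 ]
```

View pics/w1.png

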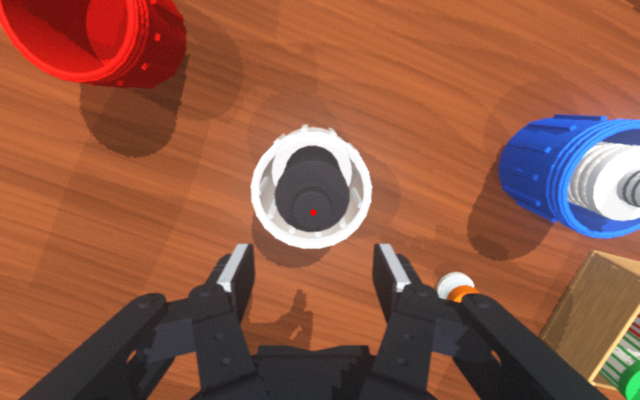

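The red dot, where the top-view estimate projects, lands on the black spigot top at (313,212). The true centre is about (313,207), and the clear rim is centred near (311.5,188).

```bash
python3 - <<'E'
from h import *
print(ray("wrist",313,207,135).round(1),ray("wrist",311.5,188,95).round(1))
im=cv2.imread("pics/w1.png");m=cv2.inRange(im,(200,200,200),(255,255,255))[110:255,240:385]
p=cv2.findNonZero(m);(x,y),r=cv2.minEnclosingCircle(cv2.convexHull(p));print(x+240,y+110,r,ray("wrist",x+240,y+110,95).round(1))
print(delta((488.5,104,104.5)))
E
```

```text
[490.4 105.4 135. ] [493.  107.7  95. ]
311.1063461303711 208.60478973388672 83.82759094238281 [475.6 101.3  95. ]
[ 1.8 -0.4 96.9]
```

```bash
echo '0 0 0 0.12 0 1.6 60;0 0 0 0.12 0 2.8 55;0 0 0 0.12 0 3.4 55;0 0 0 0.12 0 3.84 50;0 0 0 0.12 0 3.84 50;0 0 0 0.12 0 3.84 20;0 0 0 0.12 0 3.84 20;0 0 0 0.12 0 3.84 20;0 0 0 0.12 0 3.84 20;0 0 0 0.12 0 3.84 20;0 0 0 0.12 0 3.84 20' | python3 steer.py 40
```

```text
t: 3.25
position: [490.4, 104.4, 106.4]
orientation: [[0.932, 0.363, 0.003], [0.363, -0.932, -0.0], [0.002, 0.001, -1.0]]
ft_force: [0.8, -0.4, 3.5]
width: 28.5
finger_force: 41.0
```

Scaled: -140 mm is -5.6, -50 mm is -2.

```bash
echo '0 0 0 0 0 -0.8 20;0 0 0 0 0 -2 20;0 0 0 0 0 -3.6 20;0 0 0 0 0 -5.2 20;0 0 0 0 0 -5.6 20;0 0 0 0 0 -5.6 20' | python3 steer.py 60; python3 - <<'E'
from h import *
im=bot.get_image("wrist");cv2.imwrite("pics/w2.png",im);print(delta((551.7,318.5,246)))
E
```

```text
t: 3.85
position: [489.9, 104.6, 246.4]
orientation: [[0.932, 0.362, 0.003], [0.362, -0.932, 0.0], [0.003, 0.001, -1.0]]
ft_force: [-0.4, -0.9, -2.2]
width: 28.5
finger_force: 59.5
[ 136.2 -176.6   -1.9]
```

View pics/w2.png

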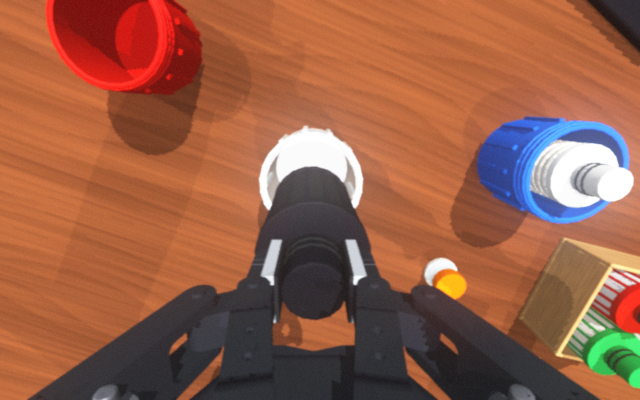

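The carbon filter hangs straight in the fingers, with its spigot at (312,278). The clear bowl's rim is centred near (312,178).

Scaled: -2 mm is -0.08, -177 mm is -7.08.

```bash
echo '0 0 0 5.44 -7.08 -0.08 20;0 0 0 5.44 -7.08 -0.08 20;0 0 0 5.44 -7.08 -0.08 20;0 0 0 5.44 -7.08 -0.08 20;0 0 0 5.44 -7.08 -0.08 20;0 0 0 5.44 -7.08 -0.08 20;0 0 0 5.44 -7.08 -0.08 20' | python3 steer.py; python3 - <<'E'
from h import *
im=bot.get_image("wrist");c=bot.camera_info("wrist")
p0=bot.sense()['position'];print(p0)
for ctr in [(551.7,318.5),(484.7,104.3)]:
  for a in np.arange(0,6.28,.2):
    p=proj((ctr[0]+50*np.cos(a),ctr[1]+50*np.sin(a),95),c);cv2.circle(im,tuple(int(round(v)) for v in p),1,(0,255,255),-1)
cv2.imwrite("pics/w3.png",im)
E
```

```text
t: 4.6
position: [550.5, 318.3, 243.3]
orientation: [[0.932, 0.363, -0.006], [0.363, -0.932, -0.003], [-0.007, 0.0, -1.0]]
ft_force: [-0.4, -0.4, -1.9]
width: 28.6
finger_force: 59.8
[550.75134331 317.7550163  244.12533483]
```

View pics/w3.png

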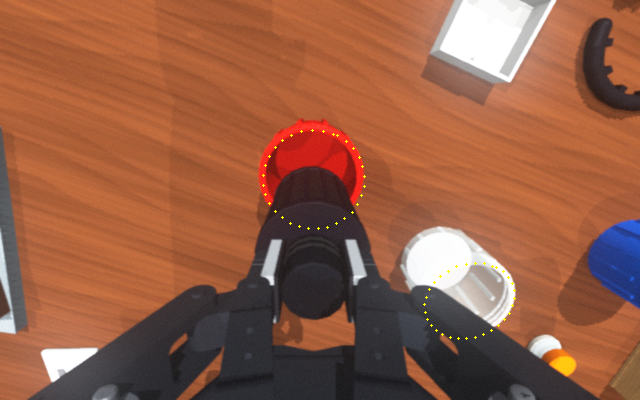

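The red rim spans about x 260–365 with its top near y 122. The overlaid prediction sits about 8 px low for both the red and clear bowls, so I'll check the red bowl against the scene camera.

```bash
python3 - <<'E'
from h import *
from scipy.optimize import least_squares
a=np.arange(0,6.28,.02)
def ext(ctr,c,R=50):
    P=np.array([proj((ctr[0]+R*np.cos(t),ctr[1]+R*np.sin(t),95),c) for t in a]);return P[:,0].min(),P[:,0].max(),P[:,1].min(),P[:,1].max()
for n in("scene","top"):
  im=cv2.imread(f"pics/{n}0.png");h=cv2.cvtColor(im,cv2.COLOR_BGR2HSV)
  c=bot.camera_info(n)
  for nm,ctr,m in [("red",(551.7,318.5),((h[...,0]<5)|(h[...,0]>174))&(h[...,1]>190)),("blue",(590.7,-135.6),(abs(h[...,0].astype(int)-110)<12)&(h[...,1]>150))]:
    p=proj((*ctr,80),c).astype(int); y0,x0=p[1]-45,p[0]-45
    mm=m[y0:y0+90,x0:x0+90].astype(np.uint8)
    k,l,st,_=cv2.connectedComponentsWithStats(mm);i=1+st[1:,4].argmax();s=st[i]
    print(n,nm,"mask l,r,t,b",x0+s[0],x0+s[0]+s[2],y0+s[1],y0+s[1]+s[3],"pred",np.round(ext(ctr,c),1))
E
```

```text
scene red mask l,r,t,b 367 400 114 156 pred [365.2 397.9 113.7 135.8]
scene blue mask l,r,t,b 297 339 224 274 pred [296.3 337.1 223.3 258.4]
top red mask l,r,t,b 142 202 162 212 pred [142.1 190.7 161.3 209.1]
top blue mask l,r,t,b 357 410 138 192 pred [361.6 409.8 138.1 185.2]
```

```bash
echo '0 0 0 0.16 0 0 20;0 0 0 0.16 0 1.2 20;0 0 0 0.16 0 1.8 20;0 0 0 0.16 0 2.2 20;0 0 0 0.16 0 2.6 20' | python3 steer.py ; python3 - <<'E'
from h import *
im=np.hstack([bot.get_image("scene")[70:230,250:450],bot.get_image("top")[120:280,100:300]]);cv2.imwrite("pics/s4.png",cv2.resize(im,None,fx=2,fy=2,interpolation=cv2.INTER_CUBIC))
E
```

```text
t: 5.15
position: [555.8, 319.6, 181.6]
orientation: [[0.932, 0.362, -0.0], [0.362, -0.932, -0.0], [-0.0, -0.0, -1.0]]
ft_force: [-0.4, -0.2, -2.9]
width: 28.5
finger_force: 59.9
```

View pics/s4.png

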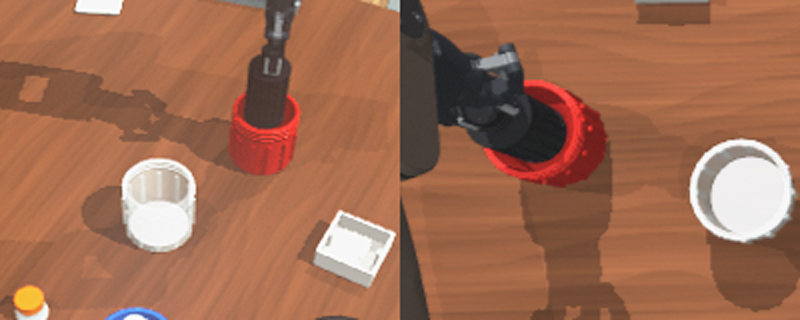

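The filter's bottom is inside the red bowl in both views, with clearance all round. Next I lower it.

```bash
echo '0 0 0 0 0 0.8 20;0 0 0 0 0 1.52 20;0 0 0 0 0 2.08 20;0 0 0 0 0 2.48 20;0 0 0 0 0 2.72 20;0 0 0 0 0 2.8 20;0 0 0 0 0 2.8 20' | python3 steer.py
```

```text
t: 5.95
position: [556.0, 320.3, 112.6]
orientation: [[0.932, 0.362, 0.0], [0.362, -0.932, 0.0], [0.001, -0.0, -1.0]]
ft_force: [-0.2, 0.3, -1.8]
width: 28.3
finger_force: 59.9
```

```bash
echo '0 0 0 0 0 0.04 20;0 0 0 0 0 0.08 20;0 0 0 0 0 0.12 20;0 0 0 0 0 0.12 20' | python3 steer.py
```

```text
t: 6.35
position: [555.8, 320.2, 109.4]
orientation: [[0.932, 0.362, 0.0], [0.362, -0.932, 0.0], [0.0, -0.0, -1.0]]
ft_force: [1.3, -0.4, -1.7]
width: 28.7
finger_force: 59.9
```

```bash
echo '0 0 0 0 0 0.028 20;0 0 0 0 0 0.056 20;0 0 0 0 0 0.08 20;0 0 0 0 0 0.08 20' | python3 steer.py
```

```text
t: 6.75
position: [555.7, 320.1, 107.1]
orientation: [[0.932, 0.362, -0.0], [0.362, -0.932, -0.0], [-0.0, -0.0, -1.0]]
ft_force: [-0.5, 0.7, -1.8]
width: 28.5
finger_force: 59.9
```

Scaled: 1 mm is 0.04, 0.5 mm is 0.02.

```bash
echo '0 0 0 0 0 0.02 20;0 0 0 0 0 0.04 20;0 0 0 0 0 0.04 20' | python3 steer.py
```

```text
t: 7.05
position: [556.0, 320.2, 106.7]
orientation: [[0.932, 0.362, 0.0], [0.362, -0.932, 0.0], [0.0, -0.0, -1.0]]
ft_force: [-0.8, -0.6, 0.5]
width: 28.4
finger_force: 60.1
```

Scaled: 0.5 mm is 0.02, -100 mm is -4.

```bash
echo '0 0 0 0 0 0.02 20;0 0 0 0 0 0.02 20;0 0 0 0 0 0.02 60;0 0 0 0 0 0.02 60;0 0 0 0 0 0.02 60;0 0 0 0 0 0 60;0 0 0 0 0 -1.6 60;0 0 0 0 0 -3.6 60;0 0 0 0 0 -4 60;0 0 0 0 0 -4 60' | python3 steer.py; python3 - <<'E'
from h import *
cv2.imwrite("pics/w5.png",bot.get_image("wrist"))
print(delta((594.5,-136,206)))
E
```

```text
t: 8.05
position: [557.5, 320.8, 210.2]
orientation: [[0.932, 0.362, 0.007], [0.362, -0.932, 0.003], [0.007, 0.0, -1.0]]
ft_force: [-0.7, 0.0, -0.5]
width: 60.0
finger_force: 0.0
[-129.5  439.2    0.9]
```

View pics/w5.png

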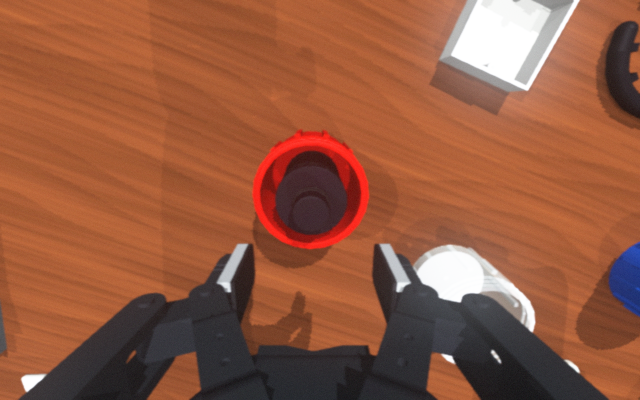

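The carbon filter stands centred in the red bowl: rim at (311,191), spigot at (311,211). Next is the blue bowl.

```bash
echo '0 0 0 -5.2 17.56 0.04 60;0 0 0 -5.2 17.56 0.04 60;0 0 0 -5.2 17.56 0.04 60;0 0 0 -5.2 17.56 0.04 60;0 0 0 -5.2 17.56 0.04 60;0 0 0 -5.2 17.56 0.04 60;0 0 0 -5.2 17.56 0.04 60;0 0 0 -5.2 17.56 0.04 60;0 0 0 -5.2 17.56 0.04 60;0 0 0 -5.2 17.56 0.04 60;0 0 0 -5.2 17.56 0.04 60;0 0 0 -5.2 17.56 0.04 60' | python3 steer.py; python3 - <<'E'
from h import *
cv2.imwrite("pics/w6.png",bot.get_image("wrist"))
E
```

```text
t: 9.3
position: [592.8, -134.8, 203.4]
orientation: [[0.932, 0.363, -0.003], [0.363, -0.932, 0.002], [-0.002, -0.003, -1.0]]
ft_force: [-0.1, 0.7, 0.1]
width: 59.5
finger_force: 0.0
```

View pics/w6.png

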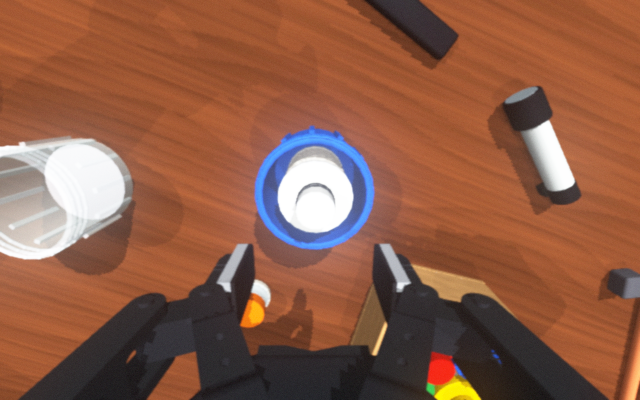

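Blue rim centre is at (315,189) and the white spigot at (315,207), so the filter is centred, and the tool is about 2 mm short in both tool x and y.

```bash
echo '0 0 0 0.08 0.08 1.6 60;0 0 0 0.08 0.08 2.8 55;0 0 0 0.08 0.08 3.48 55;0 0 0 0.08 0.08 3.92 50;0 0 0 0.08 0.08 3.92 50;0 0 0 0.08 0.08 3.92 20;0 0 0 0.08 0.08 3.92 20;0 0 0 0.08 0.08 3.92 20;0 0 0 0.08 0.08 3.92 20;0 0 0 0.08 0.08 3.92 20;0 0 0 0.08 0.08 3.92 20' | python3 steer.py 60
```

```text
t: 10.45
position: [597.3, -137.3, 109.2]
orientation: [[0.932, 0.362, 0.003], [0.362, -0.932, -0.0], [0.002, 0.001, -1.0]]
ft_force: [-1.5, 2.0, 5.9]
width: 28.3
finger_force: 59.4
```

```bash
echo '0 0 0 0 0 -0.8 20;0 0 0 0 0 -2 20;0 0 0 0 0 -3.6 20;0 0 0 0 0 -5.2 20;0 0 0 0 0 -5.52 20;0 0 0 0 0 -5.52 20;0 0 0 0 0 -5.52 20' | python3 steer.py; python3 -c "
from h import *
print(delta((490.4,104.8,245)))"
```

```text
t: 11.15
position: [594.9, -136.9, 242.0]
orientation: [[0.932, 0.362, -0.005], [0.362, -0.932, 0.002], [-0.004, -0.003, -1.0]]
ft_force: [-0.1, -0.5, -4.1]
width: 28.4
finger_force: 59.8
[  -9.8 -263.1   -2.1]
```

Scaled: -263 mm is -10.52, -10 mm is -0.4.

```bash
echo '0 0 0 -0.4 -10.52 -0.12 20;0 0 0 -0.4 -10.52 -0.12 20;0 0 0 -0.4 -10.52 -0.12 20;0 0 0 -0.4 -10.52 -0.12 20;0 0 0 -0.4 -10.52 -0.12 20;0 0 0 -0.4 -10.52 -0.12 20;0 0 0 -0.4 -10.52 -0.12 20;0 0 0 -0.4 -10.52 -0.12 20;0 0 0 -0.4 -10.52 -0.12 20' | python3 steer.py; python3 - <<'E'
from h import *
print(delta((490.4,104.8,183)))
im=bot.get_image("wrist");cv2.imwrite("pics/w7.png",im)
E
```

```text
t: 12.05
position: [491.8, 103.1, 247.2]
orientation: [[0.933, 0.361, -0.002], [0.361, -0.933, -0.001], [-0.002, -0.0, -1.0]]
ft_force: [0.1, -0.3, -3.3]
width: 28.4
finger_force: 60.6
[-0.6 -2.1 64.2]
```

View pics/w7.png

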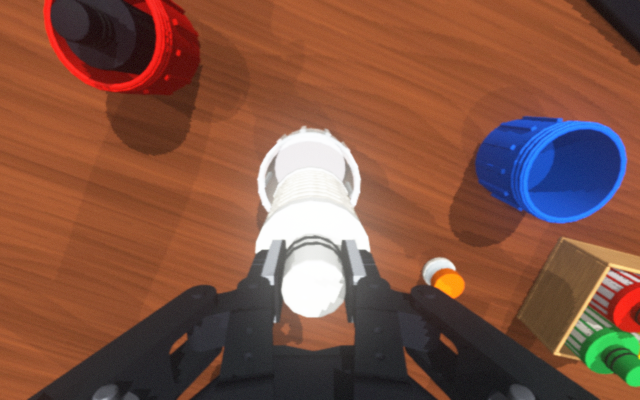

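The white filter hangs straight. The clear rim centre is at (309.5,178), about 2 px left of the reference, which agrees with the computed -2 mm shift in y.

Scaled: -2 mm is -0.08, 133 mm is 5.32.

```bash
echo '0 0 0 0 -0.08 0 20;0 0 0 0 -0.08 1.2 20;0 0 0 0 -0.08 2 20;0 0 0 0 -0.08 2.6 20;0 0 0 0 -0.08 3.4 20;0 0 0 0 -0.08 4.12 20;0 0 0 0 -0.08 4.68 20;0 0 0 0 -0.08 5.08 20;0 0 0 0 -0.08 5.28 20;0 0 0 0 -0.08 5.32 20;0 0 0 0 -0.08 5.32 20' | python3 steer.py
```

```text
t: 13.2
position: [491.5, 106.1, 115.9]
orientation: [[0.932, 0.362, 0.001], [0.362, -0.932, -0.0], [0.001, 0.0, -1.0]]
ft_force: [0.2, 0.2, -3.2]
width: 28.5
finger_force: 60.5
```

Scaled: 2 mm is 0.08, 1.4 mm is 0.056.

```bash
echo '0 0 0 0 0 0.028 20;0 0 0 0 0 0.056 20;0 0 0 0 0 0.08 20;0 0 0 0 0 0.08 20' | python3 steer.py
```

```text
t: 13.6
position: [491.0, 106.1, 113.4]
orientation: [[0.932, 0.362, 0.0], [0.362, -0.932, 0.0], [0.0, 0.0, -1.0]]
ft_force: [0.0, 0.4, -2.6]
width: 28.4
finger_force: 60.5
```

Scaled: 2 mm is 0.08, 1.4 mm is 0.056.

```bash
echo '0 0 0 0 0 0.028 20;0 0 0 0 0 0.056 20;0 0 0 0 0 0.08 20;0 0 0 0 0 0.08 20' | python3 steer.py
```

```text
t: 14.0
position: [490.8, 106.1, 111.2]
orientation: [[0.932, 0.362, -0.0], [0.362, -0.932, 0.0], [-0.0, -0.0, -1.0]]
ft_force: [0.3, -0.2, -2.8]
width: 28.2
finger_force: 60.5
```

```bash
echo '0 0 0 0 0 0.02 20;0 0 0 0 0 0.04 20;0 0 0 0 0 0.04 20' | python3 steer.py
```

```text
t: 14.3
position: [490.9, 106.1, 110.2]
orientation: [[0.932, 0.362, -0.0], [0.362, -0.932, 0.0], [-0.0, -0.0, -1.0]]
ft_force: [0.5, 0.0, -3.5]
width: 28.5
finger_force: 60.5
```

Scaled: 1.5 mm is 0.06, 1 mm is 0.04.

```bash
echo '0 0 0 0 0 0.02 20;0 0 0 0 0 0.04 20;0 0 0 0 0 0.06 20;0 0 0 0 0 0.06 20' | python3 steer.py
```

```text
t: 14.7
position: [491.2, 106.2, 109.3]
orientation: [[0.932, 0.362, 0.0], [0.362, -0.932, 0.0], [0.0, 0.0, -1.0]]
ft_force: [-0.9, -0.2, -0.7]
width: 28.3
finger_force: 60.9
```

```bash
echo '0 0 0 0 0 0.02 20;0 0 0 0 0 0.04 20;0 0 0 0 0 0.04 20' | python3 steer.py
```

```text
t: 15.0
position: [491.6, 106.4, 109.2]
orientation: [[0.932, 0.362, 0.001], [0.362, -0.932, 0.0], [0.001, -0.0, -1.0]]
ft_force: [-2.3, 1.1, 6.4]
width: 28.6
finger_force: 61.5
```

Scaled: -177 mm is -7.08, 139 mm is 5.56.

```bash
echo '0 0 0 0 0 -0.02 20;0 0 0 0 0 -0.02 60;0 0 0 0 0 -0.02 60;0 0 0 0 0 -0.02 60;0 0 0 0 0 -0.04 60;0 0 0 0 0 -1.6 60;0 0 0 0 0 -3.6 60;0 0 0 0 0 -4 60;0 0 0 5.56 -7.08 -4 60;0 0 0 5.56 -7.08 -4 60;0 0 0 5.56 -7.08 -4 60;0 0 0 5.56 -7.08 -4 60;0 0 0 5.56 -7.08 -4 60;0 0 0 5.56 -7.08 -4 60;0 0 0 5.56 -7.08 -4 60' | python3 steer.py 60; python3 - <<'E'
from h import *
print(delta((556,320.2,106)))
E
```

```text
t: 16.5
position: [556.0, 321.5, 206.9]
orientation: [[0.932, 0.363, -0.001], [0.363, -0.932, -0.001], [-0.002, 0.0, -1.0]]
ft_force: [0.6, -0.4, -0.7]
width: 60.0
finger_force: 0.0
[ -0.3   1.2 100.9]
```

Scaled: 99 mm is 3.96, 88 mm is 3.52.

```bash
echo '0 0 0 0 0.04 1.6 60;0 0 0 0 0.04 2.8 55;0 0 0 0 0.04 3.52 55;0 0 0 0 0.04 3.96 50;0 0 0 0 0.04 3.96 50;0 0 0 0 0.04 3.96 20;0 0 0 0 0.04 3.96 20;0 0 0 0 0.04 3.96 20;0 0 0 0 0.04 3.96 20;0 0 0 0 0.04 3.96 20;0 0 0 0 0.04 3.2 20;0 0 0 0 0.04 1.6 20;0 0 0 0 0.04 0 20;0 0 0 0 0.04 -1.6 20;0 0 0 0 0.04 -1.6 20' | python3 steer.py 60; python3 - <<'E'
from h import *
print(delta((596,-136.5,247)))
E
```

```text
t: 18.0
position: [559.6, 322.0, 255.5]
orientation: [[0.932, 0.363, 0.012], [0.363, -0.932, 0.005], [0.013, -0.0, -1.0]]
ft_force: [1.0, 0.7, -0.4]
width: 28.4
finger_force: 59.7
[-132.4  440.5    6.6]
```

Scaled: 440 mm is 17.6, -128 mm is -5.12.

```bash
echo '0 0 0 -5.12 17.6 0 20;0 0 0 -5.12 17.6 0 20;0 0 0 -5.12 17.6 0 20;0 0 0 -5.12 17.6 0 20;0 0 0 -5.12 17.6 0 20;0 0 0 -5.12 17.6 0 20;0 0 0 -5.12 17.6 0 20;0 0 0 -5.12 17.6 0 20;0 0 0 -5.12 17.6 0 20;0 0 0 -5.12 17.6 0 20;0 0 0 -5.12 17.6 0 20;0 0 0 -5.12 17.6 0 20;0 0 0 -5.12 17.6 0 20' | python3 steer.py; python3 - <<'E'
from h import *
print(delta((596.2,-136.5,115)))
im=bot.get_image("wrist");cv2.imwrite("pics/w8.png",im)
E
```

```text
t: 19.3
position: [596.6, -134.1, 247.1]
orientation: [[0.931, 0.364, -0.001], [0.364, -0.931, 0.001], [-0.001, -0.001, -1.0]]
ft_force: [-0.7, -0.0, -1.5]
width: 28.0
finger_force: 60.0
[ -1.2   2.3 132.1]
```

View pics/w8.png

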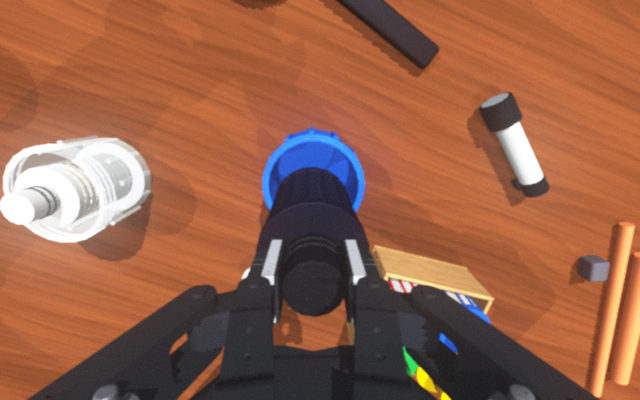

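The carbon filter hangs straight over the blue bowl, whose rim centre is at (314,183), and the sediment filter stands in the clear bowl at left. I correct by about (-2,+2) and lower.

Scaled: -2 mm is -0.08, 2 mm is 0.08.

```bash
echo '0 0 0 -0.08 0.08 0 20;0 0 0 -0.08 0.08 1.2 20;0 0 0 -0.08 0.08 2 20;0 0 0 -0.08 0.08 2.6 20;0 0 0 -0.08 0.08 3.4 20;0 0 0 -0.08 0.08 4.12 20;0 0 0 -0.08 0.08 4.68 20;0 0 0 -0.08 0.08 5.08 20;0 0 0 -0.08 0.08 5.32 20;0 0 0 -0.08 0.08 5.36 20;0 0 0 -0.08 0.08 5.36 20' | python3 steer.py
```

```text
t: 20.45
position: [596.1, -138.7, 114.4]
orientation: [[0.932, 0.362, 0.001], [0.362, -0.932, -0.0], [0.001, 0.001, -1.0]]
ft_force: [0.0, -0.1, -1.6]
width: 28.4
finger_force: 60.2
```

```bash
echo '0 0 0 0 0 0.028 20;0 0 0 0 0 0.056 20;0 0 0 0 0 0.08 20;0 0 0 0 0 0.08 20' | python3 steer.py
```

```text
t: 20.85
position: [595.7, -138.6, 112.0]
orientation: [[0.932, 0.362, 0.0], [0.362, -0.932, -0.0], [0.0, 0.0, -1.0]]
ft_force: [-0.1, 0.5, -2.0]
width: 28.2
finger_force: 60.2
```

Scaled: 2 mm is 0.08, 1.4 mm is 0.056.

```bash
echo '0 0 0 0 0 0.028 20;0 0 0 0 0 0.056 20;0 0 0 0 0 0.08 20;0 0 0 0 0 0.08 20' | python3 steer.py
```

```text
t: 21.25
position: [596.0, -138.5, 110.7]
orientation: [[0.932, 0.362, 0.001], [0.362, -0.932, 0.0], [0.001, 0.0, -1.0]]
ft_force: [-1.6, 0.9, 3.5]
width: 28.3
finger_force: 60.6
```

Scaled: 1.5 mm is 0.06, 1 mm is 0.04.

```bash
echo '0 0 0 0 0 0.02 20;0 0 0 0 0 0.04 20;0 0 0 0 0 0.06 20;0 0 0 0 0 0.06 20' | python3 steer.py
```

```text
t: 21.65
position: [596.4, -138.5, 110.7]
orientation: [[0.932, 0.362, 0.001], [0.362, -0.932, 0.0], [0.001, 0.0, -1.0]]
ft_force: [-2.5, 1.8, 9.0]
width: 28.1
finger_force: 61.3
```

```bash
echo '0 0 0 0 0 0.02 20;0 0 0 0 0 0.04 20;0 0 0 0 0 0.04 20' | python3 steer.py
```

```text
t: 21.95
position: [596.7, -138.4, 110.7]
orientation: [[0.932, 0.362, 0.001], [0.362, -0.932, 0.0], [0.001, 0.0, -1.0]]
ft_force: [-4.7, 2.2, 11.6]
width: 28.2
finger_force: 61.7
```

Scaled: -153 mm is -6.12, 109 mm is 4.36, -0.525 rad is -10.5.

```bash
echo '0 0 0 0 0 -0.1 20;0 0 0 0 0 -0.1 60;0 0 0 0 0 -0.1 60;0 0 0 0 0 -0.1 60;0 0 0 0 0 -0.16 60;0 0 0 0 0 -1.6 60;0 0 0 0 0 -3.6 60;0 0 0 0 0 -4 60;0 0 -2.4 -6.12 4.36 -4.12 60;0 0 -5.2 -6.12 4.36 -4.12 60;0 0 -8 -6.12 4.36 -4.12 60;0 0 -10.5 -6.12 4.36 -4.12 60;0 0 -10.5 -6.12 4.36 -4.12 60;0 0 -10.5 -6.12 4.36 -4.12 60;0 0 -10.5 -6.12 4.36 -4.12 60' | python3 steer.py 60; python3 - <<'E'
from h import *
c=bot.camera_info("wrist");im=bot.get_image("wrist");cv2.imwrite("pics/w9.png",im)
print(proj((492.5,-295.5,132),c),delta((492.5,-295.5,106)))
E
```

```text
t: 23.45
position: [493.0, -294.8, 210.1]
orientation: [[0.625, 0.781, -0.0], [0.781, -0.625, 0.001], [0.0, -0.0, -1.0]]
ft_force: [0.7, -0.2, -0.1]
width: 59.6
finger_force: 0.0
[314.01342909 208.59098518] [-1.200e+00  1.000e-01  1.041e+02]
```

View pics/w9.png

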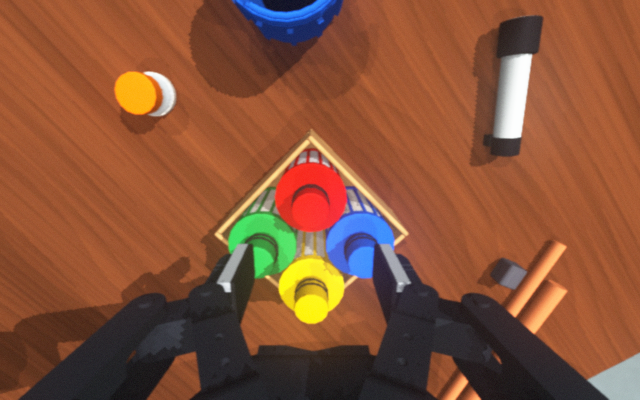

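The red spigot is at (311,208), right where the aligned reference puts it. Green (262,255), blue (362,255) and yellow (311,305) are clear of the finger line.

Scaled: 105 mm is 4.2, -1 mm is -0.04.

```bash
echo '0 0 0 -0.04 0 1.6 55;0 0 0 -0.04 0 2.8 50;0 0 0 -0.04 0 3.72 48;0 0 0 -0.04 0 4.16 48;0 0 0 -0.04 0 4.2 48;0 0 0 -0.04 0 4.2 20;0 0 0 -0.04 0 4.2 20;0 0 0 -0.04 0 4.2 20;0 0 0 -0.04 0 4.2 20;0 0 0 -0.04 0 4.2 20;0 0 0 -0.04 0 4.2 20' | python3 steer.py 70
```

```text
t: 24.6
position: [492.0, -296.0, 106.9]
orientation: [[0.625, 0.781, -0.0], [0.781, -0.625, 0.001], [0.001, -0.001, -1.0]]
ft_force: [-3.1, 3.6, 5.6]
width: 28.4
finger_force: 69.0
```

Scaled: -60 mm is -2.4, -40 mm is -1.6.

```bash
echo '0 0 0 0 0 -0.32 20;0 0 0 0 0 -0.8 20;0 0 0 0 0 -1.6 20;0 0 0 0 0 -2.4 20' | python3 steer.py
```

```text
t: 25.0
position: [492.2, -296.5, 166.4]
orientation: [[0.625, 0.781, 0.001], [0.781, -0.625, -0.0], [0.0, 0.001, -1.0]]
ft_force: [-0.1, 1.0, -2.4]
width: 28.1
finger_force: 69.3
```

Scaled: -95 mm is -3.8, -70 mm is -2.8.

```bash
echo '0 0 0 0 0 -0.8 20;0 0 0 0 0 -1.8 20;0 0 0 0 0 -2.8 20;0 0 0 0 0 -3.8 20;0 0 0 0 0 -3.8 20;0 0 0 0 0 -3.8 20' | python3 steer.py; python3 - <<'E'
from h import *
im=np.hstack([bot.get_image("wrist"),bot.get_image("top")]);cv2.imwrite("pics/w10.png",cv2.resize(im,None,fx=.62,fy=.62,interpolation=cv2.INTER_AREA))
print(delta((600,-150,250)),delta((556,320.2,250)))
E
```

```text
t: 25.6
position: [492.3, -296.7, 261.0]
orientation: [[0.625, 0.781, 0.002], [0.781, -0.625, -0.002], [-0.0, 0.003, -1.0]]
ft_force: [-0.0, 0.2, -3.3]
width: 28.2
finger_force: 69.4
[181.8  -6.3   8.5] [ 521.3 -334.5    9.3]
```

View pics/w10.png

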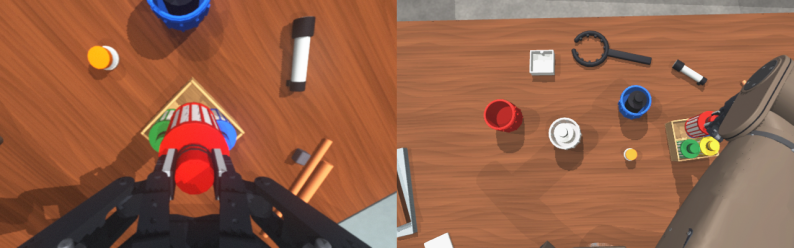

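The scale filter came out straight; the other three stayed in the carton, the carbon filter stands in the blue bowl and the sediment filter in the clear bowl. Now to the red bowl.

Scaled: 521 mm is 20.84, -334 mm is -13.36, 0.525 rad is 10.5.

```bash
echo '0 0 2 20.84 -13.36 0.36 20;0 0 4 20.84 -13.36 0.36 20;0 0 6 20.84 -13.36 0.36 20;0 0 8 20.84 -13.36 0.36 20;0 0 10.5 20.84 -13.36 0.36 20;0 0 10.5 20.84 -13.36 0.36 20;0 0 10.5 20.84 -13.36 0.36 20;0 0 10.5 20.84 -13.36 0.36 20;0 0 10.5 20.84 -13.36 0.36 20;0 0 10.5 20.84 -13.36 0.36 20;0 0 10.5 20.84 -13.36 0.36 20;0 0 10.5 20.84 -13.36 0.36 20;0 0 10.5 20.84 -13.36 0.36 20;0 0 10.5 20.84 -13.36 0.36 20;0 0 10.5 20.84 -13.36 0.36 20;0 0 10.5 20.84 -13.36 0.36 20' | python3 steer.py; python3 - <<'E'
from h import *
im=bot.get_image("wrist");cv2.imwrite("pics/w11.png",im)
print(delta((556,320.2,118)))
h=cv2.cvtColor(im,cv2.COLOR_BGR2HSV);m=((h[...,0]<5)|(h[...,0]>174))&(h[...,1]>170)
for v in (150,160,170,180): 
    x=np.flatnonzero(m[v]);print(v,x.min(),x.max())
print(np.flatnonzero(m[:,312]).min())
E
```

```text
t: 27.3
position: [556.7, 317.6, 250.4]
orientation: [[0.933, 0.361, -0.001], [0.361, -0.933, -0.001], [-0.002, 0.001, -1.0]]
ft_force: [0.1, 0.3, -2.6]
width: 28.1
finger_force: 69.8
[  0.3  -2.9 132.8]
150 267 349
160 261 355
170 258 358
180 257 359
126
```

```bash
echo '0 0 0 0 -0.12 0 20;0 0 0 0 -0.12 1.2 20;0 0 0 0 -0.12 2 20;0 0 0 0 -0.12 2.6 20;0 0 0 0 -0.12 3.4 20;0 0 0 0 -0.12 4.12 20;0 0 0 0 -0.12 4.68 20;0 0 0 0 -0.12 5.08 20;0 0 0 0 -0.12 5.32 20;0 0 0 0 -0.12 5.4 20;0 0 0 0 -0.12 5.4 20' | python3 steer.py
```

```text
t: 28.45
position: [556.0, 322.0, 116.7]
orientation: [[0.932, 0.362, 0.001], [0.362, -0.932, 0.0], [0.001, -0.0, -1.0]]
ft_force: [0.7, -0.2, -2.4]
width: 27.5
finger_force: 69.9
```

```bash
echo '0 0 0 0 0 0.028 20;0 0 0 0 0 0.056 20;0 0 0 0 0 0.08 20;0 0 0 0 0 0.08 20' | python3 steer.py
```

```text
t: 28.85
position: [555.8, 322.0, 114.5]
orientation: [[0.932, 0.362, 0.0], [0.362, -0.932, 0.0], [0.0, -0.0, -1.0]]
ft_force: [-0.3, -0.1, -2.4]
width: 28.3
finger_force: 69.9
```

```bash
echo '0 0 0 0 0 0.028 20;0 0 0 0 0 0.056 20;0 0 0 0 0 0.08 20;0 0 0 0 0 0.08 20' | python3 steer.py
```

```text
t: 29.25
position: [555.6, 321.9, 112.1]
orientation: [[0.932, 0.362, -0.0], [0.362, -0.932, -0.0], [-0.0, 0.0, -1.0]]
ft_force: [-0.8, -0.2, -2.0]
width: 28.3
finger_force: 69.9
```

```bash
echo '0 0 0 0 0 0.02 20;0 0 0 0 0 0.04 20;0 0 0 0 0 0.06 20;0 0 0 0 0 0.06 20' | python3 steer.py
```

```text
t: 29.65
position: [555.7, 321.9, 110.7]
orientation: [[0.932, 0.362, -0.0], [0.362, -0.932, -0.0], [-0.0, -0.0, -1.0]]
ft_force: [0.6, -0.8, -1.9]
width: 28.3
finger_force: 69.9
```

The manual's scale: shifts go in units of 25 mm and turns go in units of 0.05 rad. Converting my numbers, 0.8 mm is 0.032, 0.4 mm is 0.016.

```bash
echo '0 0 0 0 0 0.016 20;0 0 0 0 0 0.032 20;0 0 0 0 0 0.032 20' | python3 steer.py
```

```text
t: 29.95
position: [555.7, 321.9, 110.0]
orientation: [[0.932, 0.362, -0.0], [0.362, -0.932, -0.0], [-0.0, 0.0, -1.0]]
ft_force: [-0.1, -0.4, -2.4]
width: 28.1
finger_force: 69.9
```

Scaled: 1.2 mm is 0.048, 0.8 mm is 0.032.

```bash
echo '0 0 0 0 0 0.016 20;0 0 0 0 0 0.032 20;0 0 0 0 0 0.048 20;0 0 0 0 0 0.048 20' | python3 steer.py
```

```text
t: 30.35
position: [556.1, 322.1, 109.9]
orientation: [[0.932, 0.362, 0.001], [0.362, -0.932, 0.0], [0.001, -0.0, -1.0]]
ft_force: [-1.7, 0.6, 2.5]
width: 28.0
finger_force: 70.4
```

The filter is standing on the floor; I release, rise, swing clear and check.

```bash
echo '0 0 0 0 0 0 60;0 0 0 0 0 0 60;0 0 0 0 0 0 60;0 0 0 0 0 -0.04 60;0 0 0 0 0 -1.6 60;0 0 0 0 0 -3.6 60;0 0 0 0 0 -5.2 60;0 0 0 0 0 -5.2 60;0 0 0 -4.4 0 -5.2 60;0 0 0 -4.4 0 -5.2 60;0 0 0 -4.4 0 -5.2 60;0 0 0 -4.4 0 -5.2 60' | python3 steer.py 40; python3 - <<'E'
from h import *
im=np.hstack([cv2.resize(bot.get_image("scene")[80:350,160:460],(400,360)),cv2.resize(bot.get_image("top")[110:290,120:320],(400,360))])
cv2.imwrite("pics/f.png",im)
t=bot.get_image("top")
cv2.imwrite("pics/topf.png",t)
E
```

```text
t: 31.55
position: [451.9, 281.7, 238.3]
orientation: [[0.932, 0.363, -0.0], [0.363, -0.932, -0.0], [-0.0, 0.0, -1.0]]
ft_force: [-0.1, 0.3, 0.3]
width: 60.0
finger_force: 0.0
```

View pics/f.png

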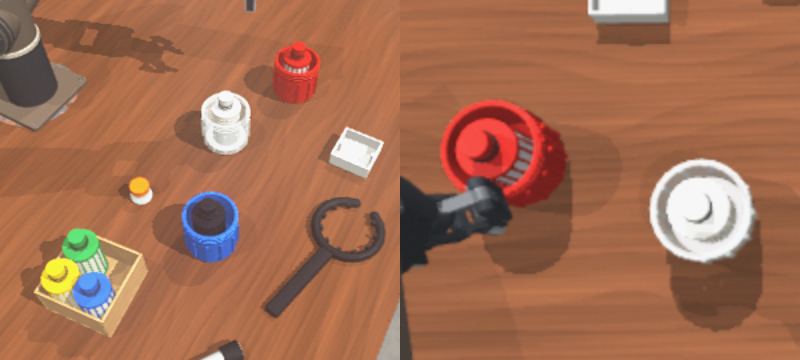

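All three filters stand upright in the right bowls: the scale filter in red at (297,70), the sediment filter in clear at (225,120) and the carbon filter in blue at (210,225). The other three are still in the carton and the gripper is clear of everything.

```bash
python3 -c "
from plant import bot
print(bot.sign_off())"
```

```text
the job is handed in; nothing more can be done
None
```

The job is done and handed in at about 32 s: the sediment filter stands in the clear bowl, the carbon filter in the blue and the scale filter in the red, all upright and released, with the other three still in the carton.

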